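# Idle the sample carousel, work its sagging gate bolt free and hold the gate ajar

## Robot

A 6-joint arm with a two-finger parallel gripper is mounted at the origin on the work surface. World frame = base frame: x ahead of the robot, y to its left, z up, the work surface at z = 0. Lengths are in m, angles in degrees, forces in N, time in s.
With the tool pointing down it reaches from about 0.325 to 1 m from the base axis. Payload 5.1 kg.
Tool frame: the origin (TCP) lies midway between the tips of the shut fingers; the grasp point (between the pads) lies behind it (r.grip_depth is the y of the grasp point in the tool frame, in m); y points along the fingers, x is the direction in which the jaws open and shut, and the axes are right-handed (so a half turn about y gives the same grasp; the last joint's range is limited). The gripper opens to 85 mm and grips with 20 to 120 N. Pads are 22 mm wide; open, the fingers measure 114 mm over their backs; the gripper's body (76 mm by 85 mm) begins 54 mm behind the grasp point. The pads swing forward as they close: fully open they stand 13 mm farther back than shut.
Start: joints at [-76.18, 7.093, 94.555, -0, 78.352, -4.733], TCP at [0.207, -0.616, 0.231] pointing down, gripper open.
Joint ranges: [-149.61, 149.61], [-58.7, 133.49], [1.44, 155.28], [-77.14, 257.14], [18.33, 153.61], [-166.67, 166.67]. Speed limits (degrees/s): [147.25, 147.25, 180, 180, 180, 180].

## Interface

Orientations are given as [roll, pitch, yaw] about the fixed x, y, z axes, in that order (R = Rz(yaw) Ry(pitch) Rx(roll)).
In Python, from plant import r gives the robot as it stands.
- The arm moves only by the tool play_rows, never from a script. Its argument "motion" is text: rows parted by semicolons, each of 7 numbers parted by spaces: the closure, from -1 (fully open) to 1 (shut), then the shift along the tool's x, y, z each as a share of 0.5 m, from -1 to 1, then the turn, a rotation vector about the tool's x, y, z each as a share of pi/4 rad, from -1 to 1. A call has 1 to 20 rows; each row is the pose to reach, as a shift and turn from the pose measured when the call began, along the tool's axes at that moment; what a row does not reach only later rows make up. A row lasts 1/8 s, in which the tool goes at most 62.5 mm and 10.7 degrees, less where a joint would pass 70% of its speed; a pose out of reach is approached as far as the arm can. A call with a number of a shift or a turn outside -1 to 1 is refused whole. A call with a gripper value outside its range is refused whole. The fingers move at their own pace and stop on an object; "force" is the grip in N (left out, the last holds). Time passes only in rows, so rows that repeat a pose let the fingers close. It gives the time, the measured TCP pose, the force and the opening at its end, in the units of the state.
- r.state(): the state, without advancing time (a new reading comes with each control period).
- r.capture(name): name is "scene" or "side" or "wrist"; returns a dict with "img" (384x512x3 uint8, red, green, blue), "depth" (384x512 float32, m along the optical axis (not along the pixel's ray), 0 where there is no reading), "intrinsics" (3x3 intrinsics, pixels), "R" (3x3) and "t" (3): a world point X has camera coordinates R X + t. Camera axes: x right, y down, z forward; pixel columns grow to the right and rows downward; lengths in m; the calibration is good to about 2 mm. A picture is of the moment at which its call begins.
- r.finish_job(): hands the job in, once; it reports no verdict.
The state is a dict: "time_s": time; "joint_positions": joint angles; "joint_vel": joint speeds; "effort": joint torques, N m; "tcp_pos": TCP position; "tool_rot": TCP orientation; "contact_force": force on the tool from outside, world axes, zero at the start; "moment": the same for the moment, N m; "finger_gap": finger opening in m.
Only numpy, scipy, OpenCV 4.12 (cv2) and the standard library are available. Lean on these libraries where they do the work, as an engineer would, in place of code of your own. Each camera call takes 0.05 s, during which the arm holds its last target. There are 200 camera calls.

## Task

Bring the orange-gripped speed lever squarely onto the green idle tab, then lift the gate's sagging bolt over the bent lip of its keeper while drawing it back towards the hinge until it is clear of the keeper. Pull the gate open by the bolt's black pull until its free edge stands about 10 cm out, and finish while still holding it there by the pull, steady, against its closing spring. Leave the lever on idle and do not knock the labware about.

Things in the scene. Friction and masses are not known exactly. Their poses are not given: they have to be found in the camera images.
- frame: Fixed guard round a cream sample carousel: grey base 400 x 420 mm, teal clear side panels, two grey posts 150 mm tall, a teal gate between them at the front. Origin: table level, under the middle of the shut gate. Axes: -x is the front (the robot's side, to which the gate opens), +y runs along the shut gate from the latch post (y -192 mm) to the hinge, z up.
- gate_hinge (a point): Vertical hinge axis of the gate, 150 mm along the frame's +y, at height 150 mm.
- gate (a joint): Gate angle in rad: 0 shut, grows as the free edge swings to the front, up to 1.2. The leaf is 300 mm wide from hinge to free edge, its teal top rail lies at height 136 to 150 mm. A spring closer always pulls it shut (about 0.35 N m shut, rising 1 N m per rad; some 4 N at the pull when ajar), so it shuts when let go. While the bolt's nose is inside the keeper the gate cannot open.
- gate_edge (a point): Top of the gate's free edge, 300 mm from the hinge, height 150 mm. 0.33 rad of gate angle takes it 100 mm from its shut place.
- bolt_draw (a joint): How far the barrel bolt on top of the gate has been drawn towards the hinge, m: 0 fully shot, 0.045 fully drawn. It has light friction (1 to 2 N) and stays where it is left. The nose comes against the keeper's lip at about 0.006 unless it is lifted; it is wholly clear of the keeper from 0.026.
- bolt: The bolt with its upright black pull (red band near its top), a cylinder 18 mm thick, 6 to 70 mm above the origin, which lies on the rod's axis (height 175 mm when sagging, 220 mm from the hinge axis when shot). y points to the hinge. Steel straps stand on the gate 56 mm to its latch side and 100 mm to its hinge side, 25 mm across, tops at height 206 mm: grip 40 to 60 mm above the origin.
- bolt_nose (a point): Centre of the underside of the bolt's dark nose (14 x 14 mm, 24 mm tall), height 158 mm when sagging. In its worn straps the bolt can be lifted 18 mm; it drops back by its weight (about 3 N) when not held up. The nose clears the keeper's lip when lifted 10 mm or more.
- keeper_lip (a point): Middle of the top edge (height 168 mm) of the brass bent lip at the gate's side of the steel keeper on the latch post. The bolt's nose hangs behind it between two cheeks 36 mm tall; the bolt rod (12 mm thick) runs over the lip.
- lever_box: Fixed white drive controller 150 x 170 x 60 mm with a dark scale on top. Origin: centre of its underside; z up.
- lever_pivot (a point): Vertical pivot axis of the speed lever, 30 mm towards -x of the box's centre, height 76 mm.
- speed_lever (a joint): Angle of the lever in rad, from -0.95 to 0.95; at 0 it points along the box's +x, it grows anticlockwise seen from above. Light friction (about 2 N at its grip); stays where it is left.
- lever_grip (a point): Point on the axis of the lever's upright orange grip, 75 mm from the pivot, at height 112 mm. The grip is a cylinder 18 mm in diameter from height 76 to 128 mm, on an aluminium arm 9 mm wide.
- lever_pointer (a point): Point on the lever arm's centre line, 60 mm from the pivot.
- idle_mark (a point): Point on the centre line of the bright green idle tab (26 x 18 mm) that lies on the scale under the lever's sweep, 60 mm from the pivot; its place on the scale differs from run to run. The lever is on the tab when lever_pointer lies over it.
- bottle_black: white reagent bottle, black cap, 74 mm wide, 165 mm tall. Loose bystander; origin at the centre of its underside.
- bottle_red: white reagent bottle, red cap, 74 mm wide, 165 mm tall. Loose bystander; origin at the centre of its underside.
- amber_jar: small amber jar, black lid, 52 mm wide, 65 mm tall. Loose bystander; origin at the centre of its underside.
- beaker: open clear glass beaker, 68 mm wide, 85 mm tall. Loose bystander; origin at the centre of its underside.
- tip_box: closed blue pipette-tip box, 90 x 120 x 55 mm. Loose bystander; origin at the centre of its underside.
- vial_tray: white divided tray, 90 x 130 x 35 mm. Loose bystander; origin at the centre of its underside.
- vial: clear vial with a green cap, 34 mm wide, 60 mm tall. Loose bystander; origin at the centre of its underside.

How it is judged:
By the outcome, as a careful person would: the job done as asked, in the order asked, and still so for the second after the job is handed in, while the arm keeps its last pose, push and grip.
It also fails if it takes over 51 s, if anything falls off the work surface, if the arm or the gripper's body presses on something with over 40 N, if the wrist force passes 120 N, or if a joint passes its speed limit or range.

## Working session

There is one attempt and no reset: what is moved stays moved. The work goes in short steps, Python scripts to look and compute and a tool call to move; the robot and the scene stay as the last step left them, time stands still between calls to the robot, and variables do not carry over. Pictures are saved under pics/ and viewed, about 8 in all and at most 12, crops included, and the job is handed in when it is done.

Besides the shell and the picture viewer there is one more tool, called after "Emit:" in YAML: its name, and indented under it one key for each argument. play_rows: Moves the arm, as the interface text tells. Shift numbers are shares of 0.5 m and turn numbers shares of pi/4 rad, none past 1 either way. Its arguments: {"type":"object","properties":{"motion":{"type":"string"},"force":{"type":"number"}},"required":["motion"]}

```bash
ls; mkdir -p pics; python3 - <<'E'
from plant import r
import cv2,numpy as np,pickle
print(r.state(), r.grip_depth)
d={}
for n in("scene","side"):
    c=r.capture(n); d[n]=c
    cv2.imwrite(f"pics/{n}0.png",cv2.resize(c["img"][...,::-1],(800,600),interpolation=cv2.INTER_CUBIC))
    print(n,c["intrinsics"],c["R"],c["t"])
pickle.dump(d,open("c0.pkl","wb"))
E
```

```text
pics
{'time_s': 0.0, 'joint_positions': array([-7.61813471e+01,  7.13272294e+00,  9.46352841e+01, -1.86537218e-03,
        7.83521192e+01, -4.73358483e+00]), 'joint_vel': array([ 0.03318223,  0.06142806,  0.02129592,  0.03758907, -0.04131508,
        0.05319873]), 'effort': array([ 1.82140720e-04, -4.23618150e+01, -3.65450370e+01,  1.01686774e-05,
        7.04168488e-03, -4.55077767e-06]), 'tcp_pos': array([ 0.20661452, -0.61563081,  0.23004935]), 'tool_rot': array([-89.99190679,   0.11986715, -71.44737531]), 'contact_force': array([0.09110471, 0.02833012, 0.42382907]), 'moment': array([ 0.01763495, -0.02457641,  0.01992131]), 'finger_gap': 0.08525836228570367} -0.0187
scene [[411.54866546   0.         252.26343658]
 [  0.         411.54866546 187.87430853]
 [  0.           0.           1.        ]] [[-0.64544967  0.76371735  0.01142531]
 [ 0.56725959  0.48932458 -0.66240321]
 [-0.51147951 -0.42106681 -0.74906038]] [ 0.29534482 -0.2553193   1.75927093]
side [[367.63215893   0.         251.84533771]
 [  0.         367.63215893 191.24922059]
 [  0.           0.           1.        ]] [[ 9.93447889e-01 -1.14283600e-01 -7.41473635e-04]
 [-6.80653150e-02 -5.86443560e-01 -8.07125185e-01]
 [ 9.18063396e-02  8.01887280e-01 -5.90379866e-01]] [-0.51991671  0.16642692  1.03614094]
```

View pics/scene0.png

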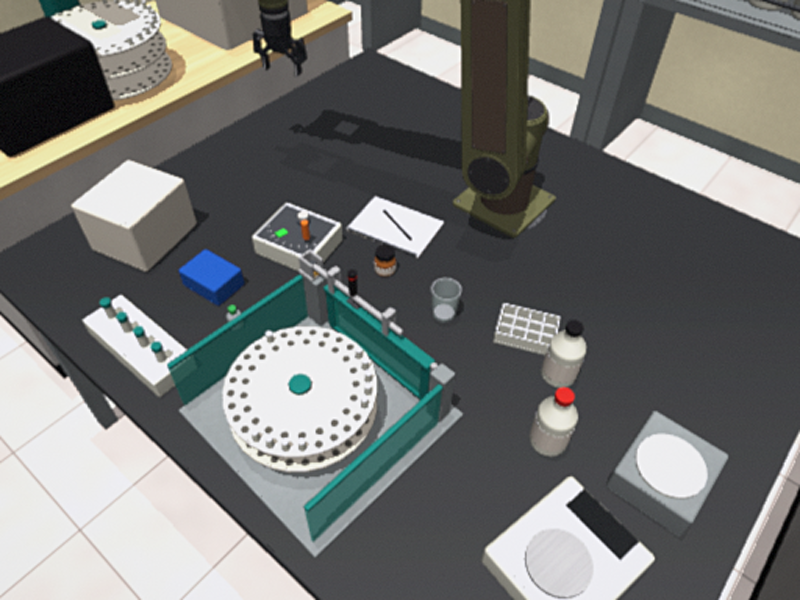

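View pics/side0.png

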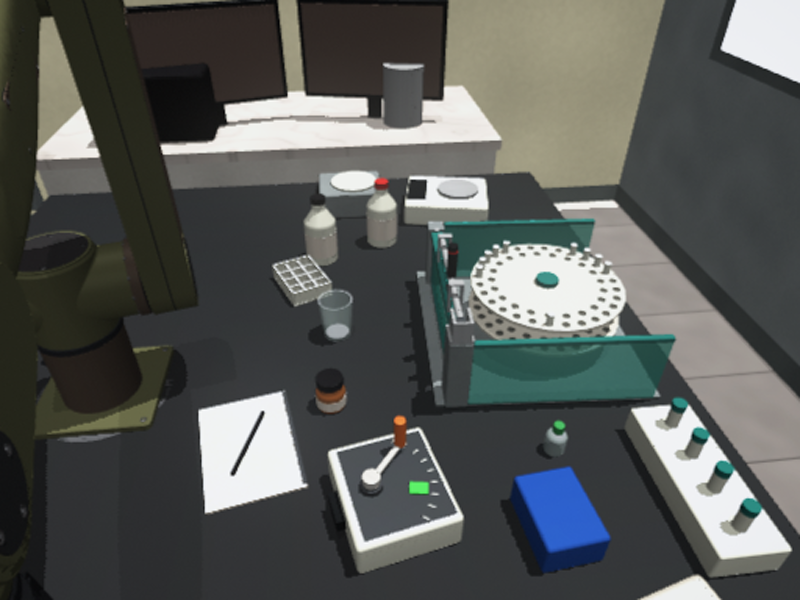

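Scene: the controller sits at about (298,235), with orange grip (305,228) and green tab (281,233). The bolt pull is at (352,283), the latch post at (315,285) and the hinge post at (440,380). Side: hub (372,480), grip top (400,420), tab (419,488), pull (453,262).

```bash
cat >h.py <<'E'
import numpy as np,cv2
from scipy.spatial.transform import Rotation as Rt
def proj(c,X):
    p=c["intrinsics"]@(c["R"]@np.asarray(X,float)+c["t"]); return p[:2]/p[2]
def ray(c,u,v):
    d=c["R"].T@np.linalg.solve(c["intrinsics"],[u,v,1.]); return -c["R"].T@c["t"],d
def atz(c,uv,z):
    o,d=ray(c,*uv); return o+d*(z-o[2])/d[2]
def dep(c,uv):
    o,d=ray(c,*uv); return o+d*c["depth"][int(round(uv[1])),int(round(uv[0]))]
def tri(l):
    A=0;b=0
    for c,uv in l:
        o,d=ray(c,*uv); d=d/np.linalg.norm(d); P=np.eye(3)-np.outer(d,d); A=A+P; b=b+P@o
    return np.linalg.solve(A,b)
def mask(c,f):
    i=c["img"].astype(int); return f(i[...,0],i[...,1],i[...,2])
green=lambda r,g,b:(g>180)&(r<80)&(b<100)
orange=lambda r,g,b:(r>150)&(g>50)&(g<130)&(b<60)
red=lambda r,g,b:(r>100)&(g<60)&(b<60)
def blobs(c,f,amin=4):
    n,l,s,ce=cv2.connectedComponentsWithStats(mask(c,f).astype(np.uint8))
    return [(s[k].tolist(),ce[k].round(1).tolist()) for k in range(1,n) if s[k][4]>=amin]
E
python3 - <<'E'
import pickle; from h import *
d=pickle.load(open("c0.pkl","rb")); S=d["scene"];D=d["side"]
for n,c in d.items():
    for f in("green","orange","red"): print(n,f,blobs(c,globals()[f]))
k=1/1.5625
P=lambda n,a,b:print(n,tri([(S,np.array(a)*k),(D,np.array(b)*k)]).round(4),dep(S,np.array(a)*k).round(4),dep(D,np.array(b)*k).round(4))
P("green",(281,233),(419,488)); P("grip",(305,216),(400,420)); P("hub",(302,216),(372,478)); P("redband",(352,273),(454,247))
P("latchpost",(315,285),(460,310))
P("box corner L",(254,236),(460,512));P("corner far",(288,205),(361,560));P("corner r",(341,233),(330,450));P("corner near",(301,265),(421,432))
for nm,cc in (("a",(313,258)),("b",(389,316)),("hp",(440,372))): print(nm,dep(S,np.array(cc)*k))
# crops
for n,c,(x0,y0,x1,y1) in(("scene",S,(150,115,300,265)),("side",D,(200,120,430,370))):
    im=c["img"][y0:y1,x0:x1,::-1]; s=600/(y1-y0); cv2.imwrite(f"pics/{n}crop.png",cv2.resize(im,None,fx=s,fy=s,interpolation=cv2.INTER_CUBIC))
E
```

```text
scene green [([177, 146, 7, 5, 22], [179.7, 148.4])]
scene orange [([192, 142, 5, 3, 9], [194.2, 143.1]), ([244, 169, 4, 1, 4], [245.5, 169.0]), ([366, 251, 2, 5, 5], [366.6, 253.0]), ([357, 252, 8, 5, 24], [360.5, 253.8])]
scene red [([196, 144, 2, 9, 11], [196.5, 148.1]), ([355, 248, 13, 12, 118], [361.0, 253.5])]
side green [([262, 313, 7, 3, 8], [264.6, 314.6])]
side orange [([241, 116, 7, 2, 8], [243.6, 116.8]), ([254, 266, 4, 1, 4], [255.5, 266.0]), ([252, 268, 3, 4, 5], [252.8, 269.8]), ([258, 268, 2, 4, 4], [258.8, 269.5])]
side red [([240, 117, 8, 1, 8], [243.5, 117.0]), ([253, 271, 7, 15, 82], [255.7, 278.0])]
green [ 0.5236 -0.3086  0.0591] [ 0.5282 -0.3023  0.0663] [ 0.5229 -0.3132  0.0655]
grip [ 0.5003 -0.2448  0.1333] [ 0.4611 -0.285   0.0863] [ 0.5049 -0.242   0.1269]
hub [ 0.4593 -0.2983  0.0775] [ 0.4636 -0.2933  0.0831] [ 0.4589 -0.3044  0.0859]
redband [0.6302 0.0341 0.2385] [0.6328 0.0383 0.2445] [0.6294 0.0258 0.2429]
latchpost [ 0.6401 -0.0499  0.1602] [ 0.6417 -0.0643  0.1437] [ 0.6249 -0.0655  0.1786]
box corner L [ 0.5731 -0.3515  0.0579] [ 0.5736 -0.3508  0.0588] [ 0.5728 -0.3521  0.059 ]
corner far [ 0.4316 -0.3905  0.0401] [ 0.4405 -0.371   0.0598] [ 0.4361 -0.3921  0.0377]
corner r [ 0.4055 -0.2136  0.0375] [ 0.4064 -0.2191  0.0311] [ 0.4019 -0.2263  0.057 ]
corner near [ 0.5509 -0.2022  0.0448] [ 0.6353 -0.1091  0.1688] [ 0.5426 -0.2055  0.0544]
a [ 0.60726821 -0.10104467  0.17357334]
b [0.64173664 0.13977736 0.20307944]
hp [0.64934588 0.27182413 0.15043342]
```

View pics/scenecrop.png

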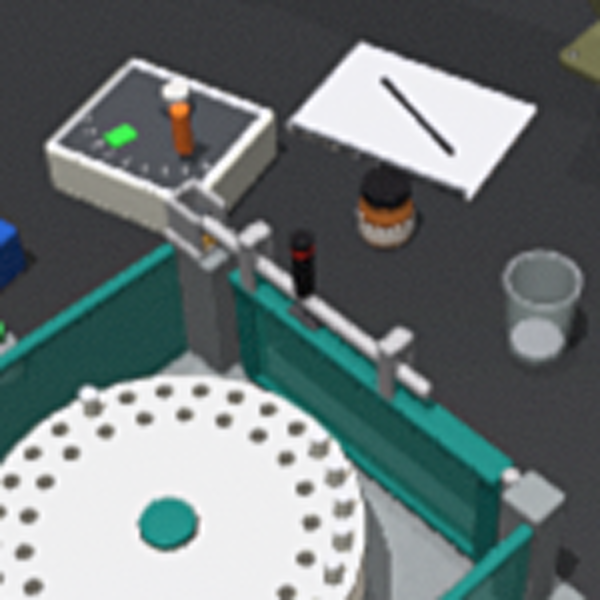

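View pics/sidecrop.png

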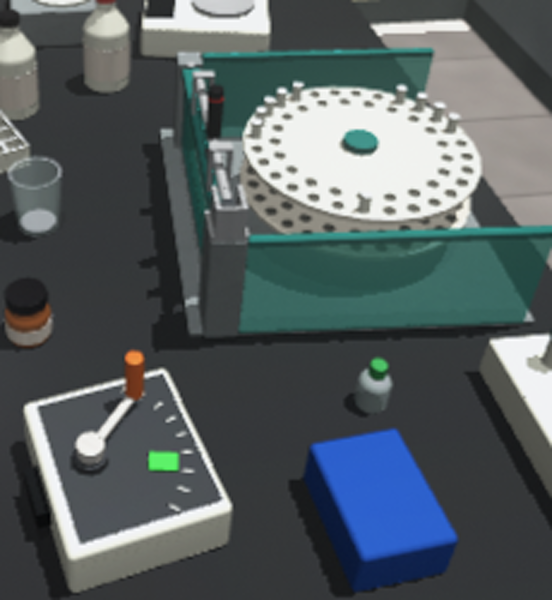

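```bash
cat >fit.py <<'E'
import pickle; from h import *
from scipy.optimize import least_squares
d=pickle.load(open("c0.pkl","rb")); S=d["scene"];D=d["side"]
s=lambda x,y:(S,np.array([150+x/4,115+y/4])-.4); q=lambda x,y:(D,np.array([200+x/2.4,120+y/2.4])-.3)
def T(x,y,a,p): c,n=np.cos(a),np.sin(a); return np.array([x+c*p[0]-n*p[1],y+n*p[0]+c*p[1],p[2]])
pol=lambda r,a,z:(-.03+r*np.cos(a),r*np.sin(a),z)
# box: x y yaw lever tab
ob=[(q(90,437),lambda v:(-.03,0,.084)),(s(121,135),lambda v:pol(.06,v[4],.061)),(q(164,461),lambda v:pol(.06,v[4],.061)),
 (s(180,105),lambda v:pol(.075,v[3],.126)),(q(134,357),lambda v:pol(.075,v[3],.128)),(s(184,153),lambda v:pol(.075,v[3],.077)),(q(135,394),lambda v:pol(.075,v[3],.077))]
cb=[s(47,147),s(134,60),s(274,117),q(230,508),q(165,371),q(27,408),q(70,556)]
def rb(v,full=False):
    o=[]
    for (c,uv),f in ob: o+=list(proj(c,T(*v[:3],f(v)))-uv)
    for c,uv in cb:
        P=[proj(c,T(*v[:3],(a*.075,b*.085,.06)))-uv for a in(-1,1) for b in(-1,1)]
        o+=list(min(P,key=lambda e:e@e))
    return np.array(o)
best=min((least_squares(rb,[.49,-.295,y,.5,-.2],loss="soft_l1") for y in(-.2,0,.2)),key=lambda f:f.cost)
v=best.x; print("box",v.round(4),rb(v).round(1).reshape(-1,2).tolist())
print("pivot",T(*v[:3],(-.03,0,.076)),"grip",T(*v[:3],pol(.075,v[3],.112)),"gripgoal",T(*v[:3],pol(.075,v[4],.112)),"tab",T(*v[:3],pol(.06,v[4],.061)))
of=[(s(302,236),(0,-.07,.245)),(q(216,88),(0,-.07,.245)),(s(540,497),(0,.192,.15)),(s(303,292),(0,-.07,.181)),(s(255,228),(0,-.126,.206)),(s(396,335),(0,.03,.206))]
rf=lambda v:np.concatenate([proj(c,T(*v,p))-uv for (c,uv),p in of])
f=least_squares(rf,[.64,.1,-.1],loss="soft_l1"); w=f.x; print("frame",w.round(4),f.fun.round(1).reshape(-1,2).tolist())
print("pull",T(*w,(0,-.07,.225)),"hinge",T(*w,(0,.15,.15)))
E
python3 fit.py
```

```text
box [ 0.4883 -0.2927  0.1992  0.7058 -0.3617] [[0.7, 2.4], [1.0, -0.3], [-2.4, 0.1], [-0.3, 0.8], [0.5, -0.8], [-0.1, -1.5], [-0.1, -1.0], [-1.7, -1.1], [-0.6, -1.7], [0.3, -1.9], [2.6, -0.4], [1.3, -2.9], [-1.6, -3.1], [-0.6, 0.6]]
pivot [ 0.45887773 -0.2986478   0.076     ] grip [ 0.50520152 -0.23966385  0.112     ] gripgoal [ 0.53289048 -0.31077681  0.112     ] tab [ 0.51808793 -0.308351    0.061     ]
frame [ 0.6324  0.1005 -0.0714] [[-0.5, -1.2], [-0.2, 0.1], [3.2, 2.4], [0.1, -1.1], [-0.4, 0.3], [-0.4, 0.3]]
pull [0.62742496 0.03071515 0.225     ] hinge [0.64312936 0.25015391 0.15      ]
```

```bash
cat >>h.py <<'E'
def rel(st,pos,yaw,):
    "shares for world tcp pos and yaw (deg, tool down) from the state"
    R0=Rt.from_euler('xyz',st["tool_rot"],degrees=True); R1=Rt.from_euler('xyz',[-90,0,yaw],degrees=True)
    return np.r_[R0.inv().apply(np.array(pos)-st["tcp_pos"])/.5,(R0.inv()*R1).as_rotvec()/(np.pi/4)].round(3)
E
python3 -c "
from h import *; from plant import r
print(rel(r.state(),[.505,-.25,.25],-27))"
```

```text
[-0.504 -0.039  0.798 -0.001 -0.988 -0.002]
```

Emit:
play_rows:
  motion: "-1 -0.518 -0.04 0.79 0 -0.99 0;-1 -0.518 -0.04 0.79 0 -0.99 0;-1 -0.518 -0.04 0.79 0 -0.99 0;-1 -0.518 -0.04 0.79 0 -0.99 0;-1 -0.518 -0.04 0.79 0 -0.99 0;-1 -0.518 -0.04 0.79 0 -0.99 0;-1 -0.518 -0.04 0.79 0 -0.99 0;-1 -0.518 -0.04 0.79 0 -0.99 0;-1 -0.518 -0.04 0.79 0 -0.99 0;-1 -0.518 -0.04 0.79 0 -0.99 0"
  force: 40

```text
time_s: 1.35
tcp_pos: [0.4983, -0.2448, 0.2502]
tool_rot: [-89.9, 0.1, -26.9]
contact_force: [0.7, 0.1, 0.0]
finger_gap: 0.0851
```

```bash
python3 - <<'E'
from plant import r; from h import *; import pickle
c=r.capture("wrist"); s=r.state(); pickle.dump((c,s),open("w1.pkl","wb"))
print(s["tcp_pos"],s["tool_rot"],s["time_s"]); print(c["R"],c["t"])
cv2.imwrite("pics/w1.png",cv2.resize(c["img"][...,::-1],(800,600),interpolation=cv2.INTER_CUBIC))
print(blobs(c,green),blobs(c,orange))
E
```

```text
[ 0.49807508 -0.24518395  0.25032007] [-89.93717094   0.11282871 -26.9505129 ] 1.4
[[ 0.89146269 -0.45308549 -0.00279296]
 [-0.43347827 -0.85464644  0.28579022]
 [-0.13187439 -0.25356064 -0.95828813]] [-0.55391661 -0.03689306  0.40124424]
[([284, 197, 24, 19, 304], [295.6, 205.9])] [([248, 167, 18, 14, 45], [255.8, 171.7]), ([257, 179, 8, 5, 10], [260.1, 181.7])]
```

View pics/w1.png

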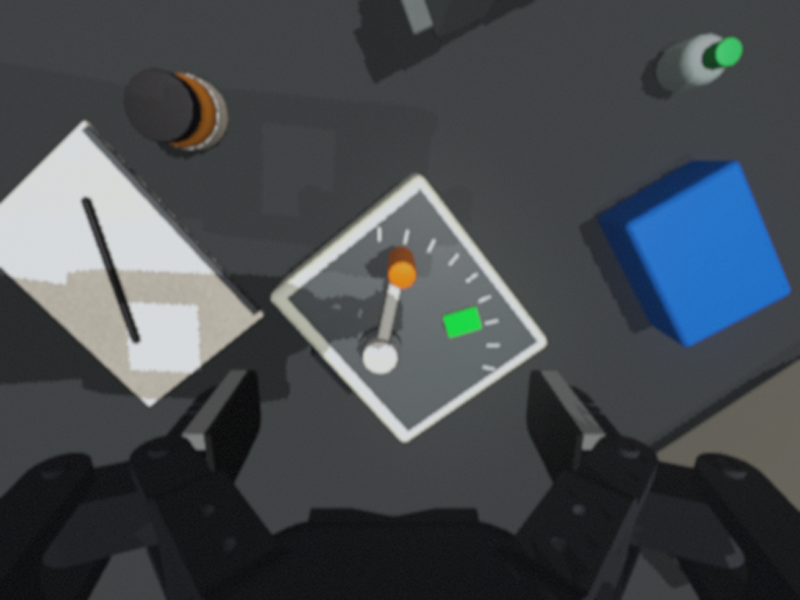

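Wrist view: hub top (380,357), grip top (402,276), tab centre (463,322), box corners (418,178), (545,342), (405,440), (274,297). I'll add these to the fit.

```bash
cat >fit2.py <<'E'
exec(open("fit.py").read().split("best=")[0])
W,_=pickle.load(open("w1.pkl","rb")); w=lambda x,y:(W,np.array([x,y])/1.5625-.2)
ob+=[(w(402,276),lambda v:pol(.075,v[3],.128))]*2+[(w(463,322),lambda v:pol(.06,v[4],.061))]*2
cb+=[w(418,178),w(545,342),w(405,440),w(274,297)]*2
best=least_squares(rb,[.488,-.293,.2,.7,-.36],loss="soft_l1"); v=best.x
print("box",v.round(4),rb(v).round(1).reshape(-1,2).tolist())
print("hub top atz .084",atz(*w(380,357),.084),"pivot",T(*v[:3],(-.03,0,.076)))
g,t=T(*v[:3],pol(.075,v[3],.112)),T(*v[:3],pol(.075,v[4],.112)); print("grip",g,"goal",t)
print("grip top",tri([w(402,276),s(180,105),q(134,357)]),"base",tri([w(400,255),s(184,153),q(135,394)]),"tab",tri([w(463,322),s(121,135),q(164,461)]),T(*v[:3],pol(.06,v[4],.061)))
print("tab from wrist",atz(*w(463,322),.061),"depth tab",dep(*w(463,322)),"grip",atz(*w(402,276),.128))
E
python3 fit2.py
```

```text
box [ 0.4873 -0.2955  0.2155  0.6909 -0.3828] [[0.4, 3.8], [0.5, -0.8], [-2.6, 1.6], [-0.7, 0.2], [0.2, 0.3], [-0.5, -2.0], [-0.3, 0.1], [0.0, -1.4], [0.0, -1.4], [-5.0, 0.0], [-5.0, 0.0], [-1.9, -1.2], [-1.3, -2.0], [-0.1, -2.6], [2.8, 0.2], [0.4, -2.2], [-2.4, -1.5], [-0.1, 2.4], [0.8, -5.3], [5.0, 0.1], [-0.0, 3.5], [-5.0, 0.5], [0.8, -5.3], [5.0, 0.1], [-0.0, 3.5], [-5.0, 0.5]]
hub top atz .084 [ 0.4567895  -0.30268297  0.084     ] pivot [ 0.45801024 -0.30192324  0.076     ]
grip [ 0.50425669 -0.24287864  0.112     ] goal [ 0.53196241 -0.31441632  0.112     ]
grip top [ 0.50328884 -0.24228051  0.12782585] base [ 0.50503549 -0.24043835  0.07173176] tab [ 0.52267798 -0.31101225  0.06327506] [ 0.51717198 -0.31191771  0.061     ]
tab from wrist [ 0.52255989 -0.31459186  0.061     ] depth tab [ 0.52266147 -0.3129253   0.06514065] grip [ 0.50363315 -0.24411301  0.128     ]
```

```bash
python3 -c "
from h import *; from plant import r
print(rel(r.state(),[.504,-.2425,.15],-27),rel(r.state(),[.504,-.2425,.092],-27))"
```

```text
[ 0.009  0.201  0.01  -0.001  0.001 -0.003] [ 0.009  0.317  0.01  -0.001  0.001 -0.003]
```

Emit:
play_rows:
  motion: "-1 0.009 0.1 0.01 0 0 0;-1 0.009 0.2 0.01 0 0 0;-1 0.009 0.26 0.01 0 0 0;-1 0.009 0.317 0.01 0 0 0;-1 0.009 0.317 0.01 0 0 0;0.2 0.009 0.317 0.01 0 0 0;1 0.009 0.317 0.01 0 0 0;1 0.009 0.317 0.01 0 0 0;1 0.009 0.317 0.01 0 0 0;1 0.009 0.317 0.01 0 0 0;1 0.009 0.317 0.01 0 0 0;1 0.009 0.317 0.01 0 0 0;1 0.009 0.317 0.01 0 0 0"
  force: 40

```text
time_s: 3.02
tcp_pos: [0.5047, -0.2427, 0.0927]
tool_rot: [-89.9, 0.0, -26.9]
contact_force: [-1.3, 1.0, 5.6]
finger_gap: 0.0171
```

```bash
python3 - <<'E'
from plant import r; from h import *
s=r.state(); print(s["tcp_pos"],s["finger_gap"],s["contact_force"],s["time_s"])
p=np.array([.458,-.302]); g=s["tcp_pos"][:2]-p; print(np.hypot(*g),np.degrees(np.arctan2(g[1],g[0])))
a0=np.degrees(np.arctan2(g[1],g[0]))
for a in np.linspace(a0,-9.2,8)[1:]:
    q=np.radians(a); print(a.round(1),rel(s,[p[0]+.075*np.cos(q),p[1]+.075*np.sin(q),s["tcp_pos"][2]],-27))
E
```

```text
[ 0.50466012 -0.24266856  0.09270395] 0.017109864939436305 [-1.31535715  0.97162811  5.56663458] 3.025
0.07548103259689525 51.817371506516636
43.1 [ 0.022 -0.    -0.007 -0.001  0.001 -0.001]
34.4 [ 0.043 -0.    -0.016 -0.001  0.001 -0.001]
25.7 [ 0.062 -0.    -0.029 -0.001  0.001 -0.001]
17.0 [ 0.079 -0.    -0.044 -0.001  0.001 -0.001]
8.2 [ 0.093 -0.    -0.062 -0.001  0.001 -0.001]
-0.5 [ 0.105 -0.    -0.081 -0.001  0.001 -0.001]
-9.2 [ 0.113 -0.    -0.102 -0.001  0.001 -0.001]
```

Gripped (gap 17 mm) at radius 75.5 mm, as it should be. Next, the arc.

Emit:
play_rows:
  motion: "1 0.022 0 -0.007 0 0 0;1 0.043 0 -0.016 0 0 0;1 0.062 0 -0.029 0 0 0;1 0.079 0 -0.044 0 0 0;1 0.093 0 -0.062 0 0 0;1 0.105 0 -0.081 0 0 0;1 0.113 0 -0.102 0 0 0;1 0.113 0 -0.102 0 0 0;1 0.113 0 -0.102 0 0 0;1 0.113 0 -0.102 0 0 0"

```text
time_s: 4.28
tcp_pos: [0.5312, -0.3139, 0.0925]
tool_rot: [-90.0, 0.1, -26.9]
contact_force: [-5.3, -1.4, 3.1]
finger_gap: 0.0171
```

```bash
python3 - <<'E'
from plant import r; from h import *; import pickle
c=r.capture("wrist"); s=r.state(); pickle.dump((c,s),open("w2.pkl","wb"))
print(s["tcp_pos"],s["contact_force"]); g=s["tcp_pos"][:2]-[.458,-.302]; print(np.hypot(*g),np.degrees(np.arctan2(g[1],g[0])))
cc=r.capture("side"); pickle.dump(cc,open("s2.pkl","wb"))
a=cv2.resize(c["img"][...,::-1],(512,384)); b=cv2.resize(cc["img"][250:370,190:310,::-1],(384,384),interpolation=cv2.INTER_CUBIC)
cv2.imwrite("pics/w2.png",np.hstack([a[:, 100:500],b]))
E
```

```text
[ 0.53122999 -0.31390038  0.09246374] [-6.41010411 -1.58212943  3.46945052]
0.07419063194267125 -9.230270041699072
```

View pics/w2.png

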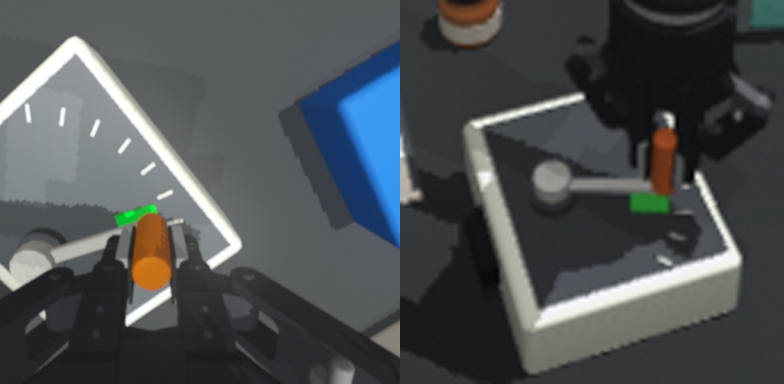

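Right view: the lever arm appears just above the tab and in the left view on its other side, so it is roughly over it. I'll release, back up and measure.

Emit:
play_rows:
  motion: "-1 0 0 0 0 0 0;-1 0 0 0 0 0 0;-1 0 0 0 0 0 0;-1 0 0 0 0 0 0;-1 0 -0.1 0 0 0 0;-1 0 -0.2 0 0 0 0;-1 -0.05 -0.3 0 0 0 0;-1 -0.1 -0.32 0 0 0 0;-1 -0.1 -0.32 0 0 0 0"

```text
time_s: 5.5
tcp_pos: [0.4869, -0.2914, 0.2545]
tool_rot: [-90.0, -0.1, -26.9]
contact_force: [0.8, -0.3, 0.1]
finger_gap: 0.0854
```

```bash
python3 - <<'E'
from plant import r; from h import *; import pickle
c=r.capture("wrist"); s=r.state(); pickle.dump((c,s),open("w3.pkl","wb"))
print(s["tcp_pos"],s["time_s"],proj(c,[.458,-.302,.08]),blobs(c,green),blobs(c,orange))
x,y=map(int,proj(c,[.5,-.31,.08])); x0,y0=x-75,max(0,y-56)
cv2.imwrite("pics/w3.png",cv2.resize(c["img"][y0:y0+112,x0:x0+150,::-1],(750,560),interpolation=cv2.INTER_CUBIC)); print(x0,y0)
E
```

```text
[ 0.48699604 -0.29134536  0.25302068] 5.55 [233.25846893 186.41235339] [([275, 161, 10, 5, 25], [278.9, 162.9])] [([294, 168, 15, 12, 28], [299.5, 171.5])]
194 120
```

View pics/w3.png

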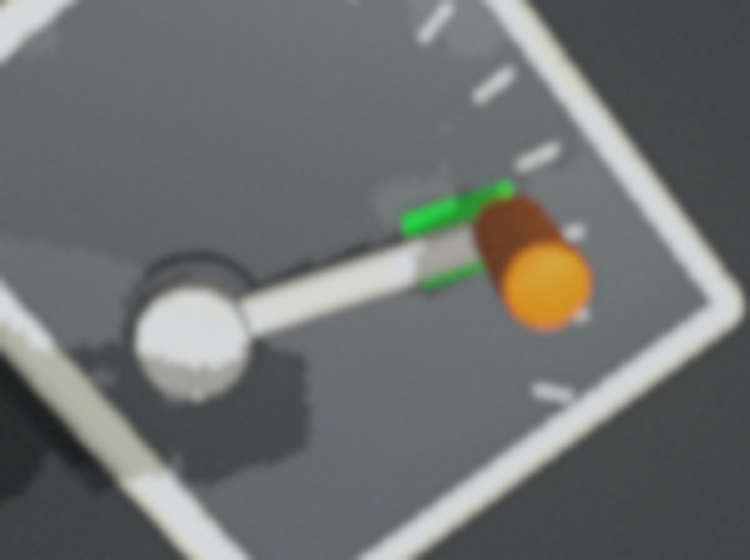

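Crop view: arm centre line from (250,310) to (410,263), grip top (547,285), hub top about (192,328). Tab left-end corners are (402,215) and (425,287), and its upper edge ends at (512,185).

```bash
python3 - <<'E'
from h import *; import pickle
c,s=pickle.load(open("w3.pkl","rb"));c1,_=pickle.load(open("w1.pkl","rb"))
f=lambda x,y:np.array([194+x/5-.4,120+y/5-.4])
g=atz(c,f(547,285),.128); print("grip",g)
tl,bl,tr=[atz(c,f(*p),.061) for p in((402,215),(425,287),(512,185))]; print(tl,bl,tr,"end width",np.linalg.norm(tl-bl),"len",np.linalg.norm(tr-tl))
w=lambda x,y:np.array([x,y])/1.5625-.2
tab1=atz(c1,w(463,322),.061); g1=atz(c1,w(402,276),.128)
mid=(tl+bl)/2+(tr-tl)/2; print("tab",mid,tab1)
# pivot from grip positions: circle r .075 through g1 and g
a,b=g1[:2],g[:2]; m=(a+b)/2; d=b-a; h=np.sqrt(.075**2-(d@d)/4); n=np.array([-d[1],d[0]])/np.linalg.norm(d)
A=lambda v:np.degrees(np.arctan2(v[1],v[0]))
for p in (m+h*n,m-h*n,np.array([.458,-.302])): print("pivot",p,"lever",A(g[:2]-p),"tab",A(mid[:2]-p),A(tab1[:2]-p))
print("tab edge angle",A((tr-tl)[:2]))
for z in(.068,.072,.076,.08): 
    p,q=atz(c,f(250,310),z),atz(c,f(410,263),z); print(z,p,q,A((q-p)[:2]))
print([dep(c,f(*p)) for p in((192,340),(330,290),(390,268))])
E
```

```text
grip [ 0.53133968 -0.31231885  0.128     ]
[ 0.51089108 -0.30242688  0.061     ] [ 0.50818615 -0.32073349  0.061     ] [ 0.53697023 -0.30767439  0.061     ] end width 0.01850537304636345 len 0.026601843496580083
tab [ 0.52257819 -0.31420394  0.061     ] [ 0.52255989 -0.31459186  0.061     ]
pivot [ 0.57802779 -0.25362285] lever -128.49952591772956 tab -132.4677306110096 -132.29504927777364
pivot [ 0.45694504 -0.30280901] lever -7.2845907794231435 tab -9.849258968072679 -10.180443137872643
pivot [ 0.458 -0.302] lever -8.008908071781088 tab -10.701513771147726 -11.036505869680429
tab edge angle -11.376858050982488
0.068 [ 0.46931033 -0.30514173  0.068     ] [ 0.50777963 -0.31197362  0.068     ] -10.070344687275643
0.072 [ 0.46991343 -0.30419282  0.072     ] [ 0.50791604 -0.31094183  0.072     ] -10.070344687275643
0.076 [ 0.47051653 -0.30324392  0.076     ] [ 0.50805245 -0.30991004  0.076     ] -10.070344687275599
0.08 [ 0.47111963 -0.30229501  0.08      ] [ 0.50818886 -0.30887825  0.08      ] -10.070344687275666
[array([ 0.45724145, -0.30117332,  0.08597574]), array([ 0.48943896, -0.30616773,  0.08066138]), array([ 0.50368375, -0.30786888,  0.08004279])]
```

```bash
python3 - <<'E'
from h import *; import pickle
D=pickle.load(open("s2.pkl","rb"))
f=lambda x,y:np.array([190+(x-400)/3.2-.35,250+y/3.2-.35])
u=np.array([np.cos(np.radians(-10.5)),np.sin(np.radians(-10.5))]); n=np.array([-u[1],u[0]])
e=[atz(D,f(*p),.061) for p in((632,211),(668,212))]; a=[atz(D,f(*p),.080) for p in((580,184),(630,185))]; gt=atz(D,f(664,131),.128); hb=atz(D,f(552,173),.086)
for nm,v in(("edge",e),("arm",a),("griptop",[gt]),("hub",[hb])): print(nm,[x.round(4) for x in v],[round(float(n@x[:2]),4) for x in v])
d=pickle.load(open("c0.pkl","rb"))
q=lambda x,y:np.array([200+x/2.4,120+y/2.4])-.3
t=atz(d["side"],q(164,461),.061); print("tab side0",t,n@t[:2]); 
S=d["scene"]; t=atz(S,np.array([150+121/4,115+135/4])-.4,.061); print("scene",t,n@t[:2])
E
```

```text
edge [array([ 0.5093, -0.3166,  0.061 ]), array([ 0.5333, -0.3202,  0.061 ])] [-0.2185, -0.2176]
arm [array([ 0.4755, -0.3051,  0.08  ]), array([ 0.5086, -0.3097,  0.08  ])] [-0.2133, -0.2118]
griptop [array([ 0.5307, -0.306 ,  0.128 ])] [-0.2041]
hub [array([ 0.4574, -0.2986,  0.086 ])] [-0.2103]
tab side0 [ 0.5233843  -0.30857992  0.061     ] -0.20803351213234506
scene [ 0.52175453 -0.31006441  0.061     ] -0.2097901460119082
```

Side and wrist disagree by parallax (about ±3 mm). I'll look with the camera's tilt plane along the lever line, where height errors cancel.

```bash
python3 - <<'E'
from h import *; import pickle
from plant import r
c,s=pickle.load(open("w3.pkl","rb")); R0=Rt.from_euler('xyz',s["tool_rot"],degrees=True)
o,d=ray(c,252,190); print("cam in tool",R0.inv().apply(o-s["tcp_pos"]),"axis",R0.inv().apply(d))
oc=R0.inv().apply(o-s["tcp_pos"]); hit=o+d*(.07-o[2])/d[2]; ht=R0.inv().apply(hit-s["tcp_pos"]); print("aim",ht)
for yaw in(-100.5,79.5):
    R1=Rt.from_euler('xyz',[-90,0,yaw],degrees=True)
    off=R1.apply([oc[0],0,ht[2]]); pos=np.array([.505,-.3105,.25])-[off[0],off[1],0]; print(yaw,pos,rel(r.state(),pos,yaw),np.hypot(*pos[:2]))
E
```

```text
cam in tool [-0.00065777 -0.14472382  0.07189449] axis [ 0.00309525  0.95497235 -0.29685769]
aim [ 0.00040454  0.18303045 -0.02998948]
-100.5 [ 0.53436743 -0.31661191  0.25      ] [ 1.070e-01  6.000e-03 -2.000e-03  1.000e-03  1.635e+00 -0.000e+00] 0.6211212882825924
79.5 [ 0.47563257 -0.30438809  0.25      ] [-8.000e-03  6.000e-03 -3.400e-02 -0.000e+00 -2.365e+00 -1.000e-03] 0.5646932338952201
```

Emit:
play_rows:
  motion: "-1 0.107 0.006 -0.002 0 0.3 0;-1 0.107 0.006 -0.002 0 0.6 0;-1 0.107 0.006 -0.002 0 0.9 0;-1 0.107 0.006 -0.002 0 0.9 0;-1 0.107 0.006 -0.002 0 0.9 0"

```text
time_s: 6.18
tcp_pos: [0.5343, -0.3164, 0.248]
tool_rot: [-90.1, 0.1, -67.3]
contact_force: [-0.8, 1.0, 0.0]
finger_gap: 0.0855
```

Emit:
play_rows:
  motion: "-1 0 0 0 0 0.3 0;-1 0 0 0 0 0.6 0;-1 0 0 0 0 0.735 0;-1 0 0 0 0 0.735 0;-1 0 0 0 0 0.735 0"

```text
time_s: 6.8
tcp_pos: [0.5344, -0.3164, 0.2474]
tool_rot: [-90.2, 0.1, -100.2]
contact_force: [-0.3, -0.8, 0.5]
finger_gap: 0.085
```

```bash
python3 - <<'E'
from plant import r; from h import *; import pickle
c=r.capture("wrist"); s=r.state(); pickle.dump((c,s),open("w4.pkl","wb"))
print(s["tcp_pos"],s["tool_rot"],s["time_s"],blobs(c,green))
x,y=map(int,proj(c,[.5,-.31,.08])); x0,y0=x-75,max(0,y-56)
cv2.imwrite("pics/w4.png",cv2.resize(c["img"][y0:y0+112,x0:x0+150,::-1],(750,560),interpolation=cv2.INTER_CUBIC)); print(x0,y0)
E
```

```text
[ 0.53435478 -0.31643959  0.24755777] [-9.01891186e+01  7.19343420e-02 -1.00240734e+02] 6.85 []
175 142
```

View pics/w4.png

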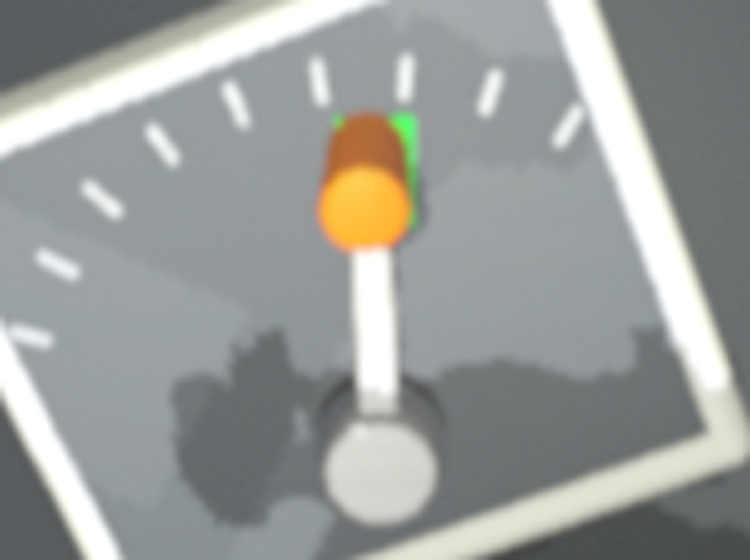

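This view: the tab spans x 332–417 (centre 375), and the lever line is at about 368 there. That makes the lever roughly 1 mm (about 1°) too far anticlockwise. The jaws now lie tangentially, so closing them 1.5 mm further clockwise will centre it.

```bash
python3 -c "
from h import *; from plant import r
print(rel(r.state(),[.5315,-.3154,.092],-100.2))"
```

```text
[-0.001  0.311 -0.005  0.004 -0.001 -0.002]
```

Emit:
play_rows:
  motion: "-1 -0.001 0.1 -0.005 0.004 0 0;-1 -0.001 0.2 -0.005 0.004 0 0;-1 -0.001 0.27 -0.005 0.004 0 0;-1 -0.001 0.311 -0.005 0.004 0 0;-1 -0.001 0.311 -0.005 0.004 0 0;1 -0.001 0.311 -0.005 0.004 0 0;1 -0.001 0.311 -0.005 0.004 0 0;1 -0.001 0.311 -0.005 0.004 0 0;1 -0.001 0.311 -0.005 0.004 0 0;1 -0.001 0.311 -0.005 0.004 0 0;1 -0.001 0.311 -0.005 0.004 0 0;1 -0.001 0.311 -0.005 0.004 0 0;1 -0.001 0.311 -0.005 0.004 0 0"

```text
time_s: 8.48
tcp_pos: [0.5321, -0.3152, 0.093]
tool_rot: [-89.9, 0.1, -100.2]
contact_force: [-0.0, 2.4, 5.5]
finger_gap: 0.0166
```

```bash
python3 - <<'E'
from plant import r; from h import *
s=r.state(); print(s["tcp_pos"],s["finger_gap"],s["contact_force"],rel(s,[.5315,-.3154,.0925],-100.2))
E
```

```text
[ 0.53210548 -0.31524613  0.0930483 ] 0.01662705789495474 [-0.03045109  2.43781488  5.50760378] [ 0.001  0.001 -0.001 -0.001 -0.001 -0.002]
```

Emit:
play_rows:
  motion: "-1 0 0 0 0 0 0;-1 0 0 0 0 0 0;-1 0 0 0 0 0 0;-1 0 0 0 0 0 0;-1 0 -0.1 0 0 0 0;-1 0 -0.2 0 0 0 0;-1 0 -0.31 0 0 0 0;-1 0 -0.31 0 0 0 0;-1 0 -0.31 0 0 0 0"

```text
time_s: 9.6
tcp_pos: [0.5317, -0.3153, 0.2478]
tool_rot: [-89.9, 0.1, -100.2]
contact_force: [-1.4, 0.4, -1.2]
finger_gap: 0.0852
```

```bash
python3 - <<'E'
from plant import r; from h import *; import pickle
c=r.capture("wrist"); s=r.state(); pickle.dump((c,s),open("w5.pkl","wb"))
print(s["tcp_pos"],s["tool_rot"],s["time_s"])
x0,y0=175,142
cv2.imwrite("pics/w5.png",cv2.resize(c["img"][y0:y0+112,x0:x0+150,::-1],(750,560),interpolation=cv2.INTER_CUBIC)); print(x0,y0)
E
```

```text
[ 0.5312721  -0.31498743  0.24641193] [ -90.06256282    0.12787182 -100.24158705] 9.65
175 142
```

View pics/w5.png

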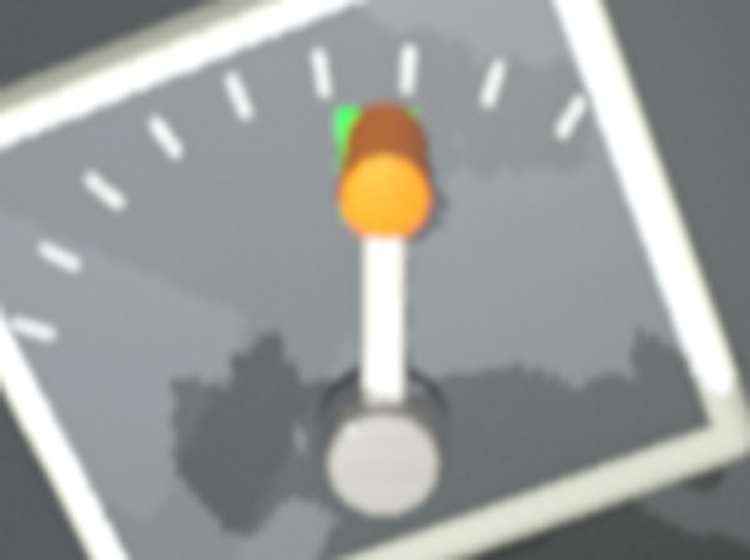

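Now the lever line is at x≈385 and the tab spans 334–419 (centre 376), so it went about 1.8 mm too far clockwise. I'll repeat the grip 1.9 mm back.

```bash
python3 -c "
from h import *; from plant import r
print(rel(r.state(),[.5324,-.3134,.092],-100.2))"
```

```text
[-0.003  0.309  0.002  0.001 -0.001 -0.003]
```

Emit:
play_rows:
  motion: "-1 -0.003 0.1 0.002 0 0 0;-1 -0.003 0.2 0.002 0 0 0;-1 -0.003 0.27 0.002 0 0 0;-1 -0.003 0.309 0.002 0 0 0;-1 -0.003 0.309 0.002 0 0 0;1 -0.003 0.309 0.002 0 0 0;1 -0.003 0.309 0.002 0 0 0;1 -0.003 0.309 0.002 0 0 0;1 -0.003 0.309 0.002 0 0 0;1 -0.003 0.309 0.002 0 0 0;1 -0.003 0.309 0.002 0 0 0;1 -0.003 0.309 0.002 0 0 0;1 -0.003 0.309 0.002 0 0 0"

```text
time_s: 11.28
tcp_pos: [0.5329, -0.3138, 0.0929]
tool_rot: [-90.0, 0.1, -100.2]
contact_force: [-0.4, 0.2, 5.5]
finger_gap: 0.0167
```

```bash
python3 - <<'E'
from plant import r; from h import *
s=r.state(); print(s["tcp_pos"],s["finger_gap"],s["contact_force"])
E
```

```text
[ 0.53288352 -0.31379154  0.09294535] 0.016732690861438942 [-0.42273259  0.19706655  5.51950441]
```

Emit:
play_rows:
  motion: "-1 0 0 0 0 0 0;-1 0 0 0 0 0 0;-1 0 0 0 0 0 0;-1 0 0 0 0 0 0;-1 0 -0.1 0 0 0 0;-1 0 -0.2 0 0 0 0;-1 0 -0.31 0 0 0 0;-1 0 -0.31 0 0 0 0;-1 0 -0.31 0 0 0 0"

```text
time_s: 12.4
tcp_pos: [0.5327, -0.3138, 0.2476]
tool_rot: [-90.0, 0.1, -100.2]
contact_force: [-0.5, 0.3, -0.1]
finger_gap: 0.0856
```

```bash
python3 - <<'E'
from plant import r; from h import *; import pickle
c=r.capture("wrist"); s=r.state(); pickle.dump((c,s),open("w6.pkl","wb"))
print(s["tcp_pos"],s["tool_rot"],s["time_s"])
x0,y0=175,142; im=c["img"][y0:y0+112,x0:x0+150].astype(int)
for y in (22,24,26,28,36,40,50,60,70):
    row=im[y]; g=np.where((row[:,1]>row[:,0]+60))[0]; o=np.where(row[:,0]>row[:,2]+50)[0]; w=np.where(row[60:95].min(1)>215)[0]+60
    print(y,"green",g*5,"orange",(o.min()*5,o.max()*5) if len(o) else"","white",(w.min()*5,w.max()*5)if len(w)else"")
x,y=proj(c,[.63,.03,.22]); print(x,y, rel(s,[.56,-.05,.36],-4))
E
```

```text
[ 0.53220105 -0.31351702  0.24625928] [ -90.12210365    0.13974496 -100.23541609] 12.45
22 green [345 350 410 415 420] orange (np.int64(360), np.int64(405)) white 
24 green [340 345 350 420] orange (np.int64(350), np.int64(410)) white 
26 green [] orange (np.int64(350), np.int64(415)) white 
28 green [] orange (np.int64(345), np.int64(420)) white 
36 green [] orange (np.int64(340), np.int64(425)) white 
40 green [] orange (np.int64(335), np.int64(430)) white 
50 green [] orange  white (np.int64(370), np.int64(400))
60 green [] orange  white (np.int64(370), np.int64(400))
70 green [] orange  white (np.int64(370), np.int64(400))
-341.7530412696121 165.66420309833933 [-5.290e-01 -2.260e-01 -3.900e-02 -1.000e-03 -2.139e+00 -5.000e-03]
```

The lever is now at x≈384 and the tab spans 340–420, so it is centred within 1 mm. Next, the gate.

```bash
python3 -c "
from h import *; from plant import r
s=r.state();print(s['joint_positions'].round(1),rel(s,[.55,-.25,.36],-94),rel(s,[.61,.03,.36],-94))"
```

```text
[-35.5   2.7  97.8   0.1  79.7  64.7] [-0.132 -0.227  0.012  0.003 -0.139 -0.003] [-0.704 -0.226  0.031  0.003 -0.139 -0.003]
```

Emit:
play_rows:
  motion: "-1 -0.03 -0.12 0 0 0 0;-1 -0.132 -0.227 0.012 0 -0.139 0;-1 -0.24 -0.227 0.02 0 -0.139 0;-1 -0.36 -0.227 0.02 0 -0.139 0;-1 -0.48 -0.227 0.03 0 -0.139 0;-1 -0.6 -0.227 0.03 0 -0.139 0;-1 -0.704 -0.227 0.031 0 -0.139 0;-1 -0.704 -0.227 0.031 0 -0.139 0;-1 -0.704 -0.227 0.031 0 -0.139 0;-1 -0.704 -0.227 0.031 0 -0.139 0"

```text
time_s: 13.7
tcp_pos: [0.61, 0.0285, 0.3597]
tool_rot: [-90.2, 0.1, -94.1]
contact_force: [0.1, -0.3, -0.6]
finger_gap: 0.0854
```

```bash
python3 - <<'E'
from plant import r; from h import *; import pickle
c=r.capture("wrist"); s=r.state(); pickle.dump((c,s),open("w7.pkl","wb"))
print(s["tcp_pos"],s["tool_rot"],s["time_s"],blobs(c,red))
cv2.imwrite("pics/w7.png",cv2.resize(c["img"][...,::-1],(800,600),interpolation=cv2.INTER_CUBIC))
E
```

```text
[0.61001119 0.02841124 0.36006103] [-90.1537849    0.14022582 -94.09529146] 13.75 [([243, 150, 5, 3, 9], [245.0, 151.0]), ([250, 151, 7, 5, 11], [253.5, 152.5]), ([477, 185, 23, 13, 57], [488.8, 190.7])]
```

View pics/w7.png

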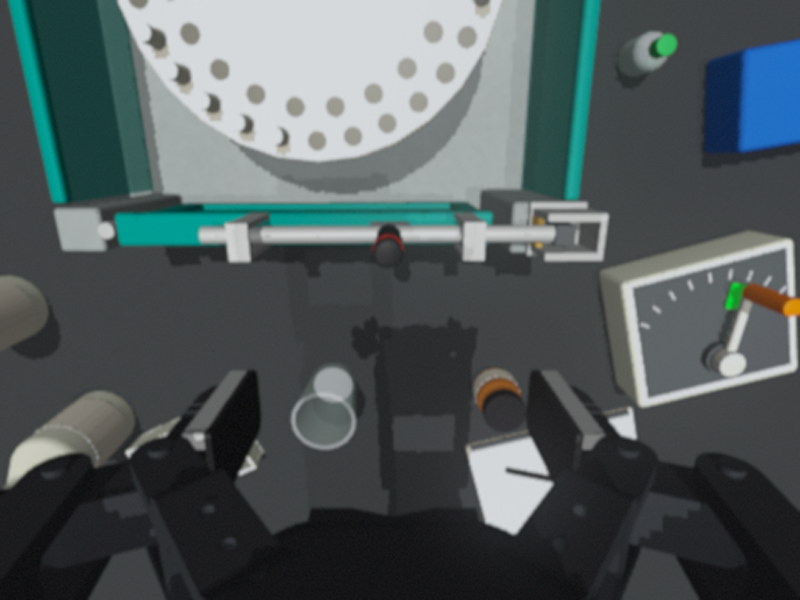

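Wrist view: pull top (388,250), strap tops (239,247) and (473,247), rod centre line (205,235)–(550,233), hinge pin (106,230), keeper (565,235).

```bash
python3 - <<'E'
from h import *; import pickle
from scipy.optimize import least_squares
from plant import r
c,s=pickle.load(open("w7.pkl","rb")); d=pickle.load(open("c0.pkl","rb"))
w=lambda x,y:np.array([x,y])/1.5625-.2
sc=lambda x,y:np.array([150+x/4,115+y/4])-.4; q=lambda x,y:np.array([200+x/2.4,120+y/2.4])-.3
A=lambda v:np.degrees(np.arctan2(v[1],v[0]))
pt=atz(c,w(388,251),.245); r0=atz(c,w(205,235),.181); r1=atz(c,w(550,233),.181); print("pull",pt,"rod",r0,r1,"angle of +y",A((r0-r1)[:2]))
print("tri top",tri([(c,w(388,251)),(d["scene"],sc(302,236)),(d["side"],q(216,88))]),"depth",dep(c,w(388,251)))
for nm,p,z in(("strap h",(239,248),.206),("strap l",(473,247),.206),("hinge",(106,230),.156)):
    X=atz(c,w(*p),z); print(nm,X,np.linalg.norm((X-pt)[:2]),dep(c,w(*p)))
E
```

```text
pull [0.62967349 0.02956132 0.245     ] rod [0.63749521 0.16059089 0.181     ] [ 0.62132207 -0.08444605  0.181     ] angle of +y 86.22379296105639
tri top [0.62869394 0.03184625 0.24324506] depth [0.63009514 0.0295028  0.24706357]
strap h [0.63079077 0.12901061 0.206     ] 0.09945556768550651 [0.63092751 0.12872738 0.20678718]
strap l [ 0.62036082 -0.02563114  0.206     ] 0.05597261689515932 [ 0.6205172  -0.0255103   0.20674875]
hinge [0.64326032 0.24629412 0.156     ] 0.2171582552194549 [0.6427983  0.24894355 0.15190006]
```

```bash
python3 -c "
from h import *; from plant import r
s=r.state();print(rel(s,[.6297,.0297,.30],-93.8),rel(s,[.6297,.0297,.208],-93.8))"
```

```text
[-0.005  0.12   0.039  0.003 -0.007 -0.003] [-0.005  0.304  0.04   0.003 -0.007 -0.003]
```

Emit:
play_rows:
  motion: "-1 -0.005 0.06 0.039 0 0 0;-1 -0.005 0.12 0.039 0 0 0;-1 -0.005 0.19 0.04 0 0 0;-1 -0.005 0.26 0.04 0 0 0;-1 -0.005 0.304 0.04 0 0 0;-1 -0.005 0.304 0.04 0 0 0;1 -0.005 0.304 0.04 0 0 0;1 -0.005 0.304 0.04 0 0 0;1 -0.005 0.304 0.04 0 0 0;1 -0.005 0.304 0.04 0 0 0;1 -0.005 0.304 0.04 0 0 0;1 -0.005 0.304 0.04 0 0 0;1 -0.005 0.304 0.04 0 0 0;1 -0.005 0.304 0.04 0 0 0"
  force: 50

```text
time_s: 15.5
tcp_pos: [0.6302, 0.03, 0.209]
tool_rot: [-90.1, 0.2, -94.1]
contact_force: [-1.3, 1.5, 6.2]
finger_gap: 0.0171
```

```bash
python3 - <<'E'
from plant import r; from h import *
s=r.state(); print(s["tcp_pos"],s["tool_rot"],s["finger_gap"],s["contact_force"],s["time_s"])
p=s["tcp_pos"]; u=np.array([.0659,.9978,0])
print([rel(s,p+np.array([0,0,.014])+u*k,-93.8) for k in (0,.018,.036)])
E
```

```text
[0.63018236 0.03001751 0.20895113] [-90.07530653   0.15895238 -94.09041062] 0.017064895159562454 [-1.33170192  1.5351423   6.16605328] 15.5
[array([-0.   , -0.028, -0.   ,  0.002, -0.006, -0.004]), array([-0.036, -0.028, -0.   ,  0.002, -0.006, -0.004]), array([-0.072, -0.028, -0.   ,  0.002, -0.006, -0.004])]
```

Emit:
play_rows:
  motion: "1 0 -0.01 0 0 0 0;1 0 -0.02 0 0 0 0;1 0 -0.029 0 0 0 0;1 0 -0.029 0 0 0 0;1 0 -0.029 0 0 0 0"

```text
time_s: 16.12
tcp_pos: [0.6301, 0.03, 0.2233]
tool_rot: [-90.1, 0.2, -94.1]
contact_force: [1.1, 1.3, -2.8]
finger_gap: 0.0171
```

```bash
python3 - <<'E'
from plant import r; from h import *; import pickle
s=r.state(); print(s["tcp_pos"],s["finger_gap"],s["contact_force"],s["time_s"])
c=r.capture("scene"); pickle.dump(c,open("sc8.pkl","wb")); b=r.capture("wrist"); 
x,y=map(int,proj(c,[.63,.0,.2])); a=cv2.resize(c["img"][y-40:y+40,x-40:x+40,::-1],(400,400),interpolation=cv2.INTER_CUBIC)
cv2.imwrite("pics/l8.png",np.hstack([a,cv2.resize(b["img"][:,:,::-1],None,fx=400/384,fy=400/384)[:,70:470]]))
E
```

```text
[0.6300713  0.03003456 0.22328885] 0.017082042520133126 [ 1.12120825  1.31865189 -2.81123194] 16.125
```

View pics/l8.png

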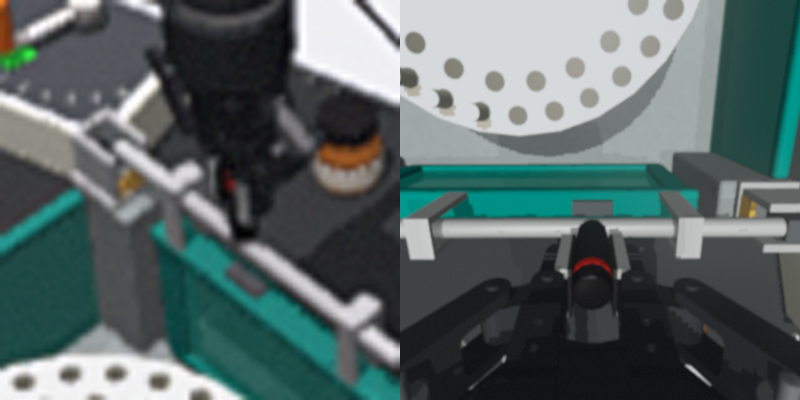

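The rod is raised level in its straps with the pull held, and the wrist force is −2.8 N (the bolt's weight). Now draw it 36 mm.

Emit:
play_rows:
  motion: "1 -0.015 0 0 0 0 0;1 -0.03 0 0 0 0 0;1 -0.045 0 0 0 0 0;1 -0.06 0 0 0 0 0;1 -0.073 0 0 0 0 0;1 -0.073 0 0 0 0 0;1 -0.073 0 0 0 0 0"

```text
time_s: 17.1
tcp_pos: [0.6326, 0.067, 0.2233]
tool_rot: [-90.1, 0.2, -94.1]
contact_force: [-0.2, 1.0, -2.1]
finger_gap: 0.0169
```

```bash
python3 - <<'E'
from plant import r; from h import *
s=r.state(); print(s["tcp_pos"],s["tool_rot"],s["finger_gap"],s["contact_force"],s["time_s"])
h=np.array([.6297,.0297])+.22*np.array([.0659,.9978]); p=s["tcp_pos"][:2]; v=p-h; print("hinge",h,"radius",np.hypot(*v),"moved",np.hypot(*(p-[.6301,.03])))
for a in np.linspace(0,.345,13)[1:]:
    c,n=np.cos(-a),np.sin(-a); w=h+[c*v[0]-n*v[1],n*v[0]+c*v[1]]
    print(a.round(3),w.round(4),rel(s,[*w,s["tcp_pos"][2]-.001],s["tool_rot"][2]-np.degrees(a)))
E
```

```text
[0.63260439 0.06700114 0.22333426] [-90.11016384   0.21876248 -94.07402273] 0.01685043844370162 [-0.21298965  1.02739788 -2.09319458] 17.1
hinge [0.644198 0.249216] radius 0.18258331404207265 moved 0.03708579806330114
0.029 [0.6274 0.0674] [-0.     0.002 -0.01   0.003  0.037 -0.005]
0.057 [0.6222 0.068 ] [-0.     0.002 -0.021  0.003  0.073 -0.005]
0.086 [0.617  0.0687] [-0.001  0.002 -0.031  0.003  0.11  -0.005]
0.115 [0.6118 0.0695] [-0.002  0.002 -0.042  0.003  0.146 -0.005]
0.144 [0.6066 0.0705] [-0.003  0.002 -0.052  0.003  0.183 -0.005]
0.172 [0.6015 0.0717] [-0.005  0.002 -0.063  0.003  0.22  -0.005]
0.201 [0.5964 0.073 ] [-0.007  0.002 -0.073  0.003  0.256 -0.005]
0.23 [0.5914 0.0744] [-0.009  0.002 -0.083  0.003  0.293 -0.005]
0.259 [0.5864 0.076 ] [-0.011  0.002 -0.094  0.003  0.329 -0.005]
0.288 [0.5814 0.0778] [-0.014  0.002 -0.104  0.003  0.366 -0.004]
0.316 [0.5765 0.0796] [-0.017  0.002 -0.114  0.003  0.403 -0.004]
0.345 [0.5717 0.0817] [-0.021  0.002 -0.124  0.003  0.439 -0.004]
```

Emit:
play_rows:
  motion: "1 0 0.002 -0.01 0 0.037 0;1 0 0.002 -0.021 0 0.073 0;1 -0.001 0.002 -0.031 0 0.11 0;1 -0.002 0.002 -0.042 0 0.146 0;1 -0.002 0.002 -0.042 0 0.146 0"

```text
time_s: 17.73
tcp_pos: [0.6114, 0.0693, 0.2225]
tool_rot: [-90.1, 0.2, -100.7]
contact_force: [2.9, -0.6, -2.5]
finger_gap: 0.0167
```

```bash
python3 - <<'E'
from plant import r; from h import *; import pickle
s=r.state(); print(s["tcp_pos"],s["tool_rot"],s["finger_gap"],s["contact_force"],s["time_s"])
c,_=pickle.load(open("w7.pkl","rb")); w=lambda x,y:np.array([x,y])/1.5625
print("jar",atz(c,w(500,405),.065),atz(c,w(497,385),.03),"beaker rim",atz(c,w(324,415),.085),"base",atz(c,w(335,384),0.003))
h=np.array([.644198,.249216]); v=np.array([.6326,.067])-h; p=s["tcp_pos"][:2]-h
A=lambda v:np.arctan2(v[1],v[0])
a0=A(v)-A(p); print("gate",a0,np.hypot(*p))
e=h-.3*np.array([.0659,.9978]); print("edge shut",e)
for a in(.12,.165,.21,.25,.29,.335):
    k,n=np.cos(-a),np.sin(-a); q=h+[k*v[0]-n*v[1],n*v[0]+k*v[1]]
    f=e-h; print(a,rel(s,[*q,s["tcp_pos"][2]],-94.07-np.degrees(a)),"edge",h+[k*f[0]-n*f[1],n*f[0]+k*f[1]])
E
```

```text
[0.61141169 0.06934936 0.22251467] [ -90.11298372    0.18903103 -100.66993563] 0.01666792482802498 [ 2.86391909 -0.57373973 -2.48040882] 17.725
jar [ 0.41405341 -0.07428744  0.065     ] [ 0.41906082 -0.07864659  0.03      ] beaker rim [0.42750464 0.11370503 0.085     ] base [0.4194489  0.11322568 0.003     ]
gate 0.11673769279552815 0.1828303829666391
edge shut [ 0.624428 -0.050124]
0.12 [-0.     0.    -0.001  0.003  0.006 -0.004] edge [ 0.58873552 -0.04560463]
0.165 [-0.001  0.    -0.018  0.003  0.063 -0.004] edge [ 0.57552922 -0.0428112 ]
0.21 [-0.002  0.    -0.034  0.003  0.121 -0.004] edge [ 0.56246194 -0.03942652]
0.25 [-0.003  0.    -0.049  0.003  0.172 -0.004] edge [ 0.5509847  -0.03592707]
0.29 [-0.006  0.    -0.063  0.003  0.223 -0.004] edge [ 0.53965658 -0.03197145]
0.335 [-0.009  0.    -0.079  0.003  0.28  -0.004] edge [ 0.52711324 -0.02698402]
```

The gate is opening (spring force about 3 N at the pull), and the jar and beaker are well clear of its sweep. Continue.

Emit:
play_rows:
  motion: "1 -0.001 0 -0.01 0 0.035 0;1 -0.001 0 -0.02 0 0.07 0;1 -0.002 0 -0.034 0 0.121 0;1 -0.003 0 -0.049 0 0.172 0;1 -0.006 0 -0.063 0 0.223 0;1 -0.008 0 -0.072 0 0.255 0;1 -0.009 0 -0.079 0 0.28 0;1 -0.009 0 -0.079 0 0.28 0;1 -0.009 0 -0.079 0 0.28 0;1 -0.009 0 -0.079 0 0.28 0;1 -0.009 0 -0.079 0 0.28 0;1 -0.009 0 -0.079 0 0.28 0"

```text
time_s: 19.23
tcp_pos: [0.5735, 0.0811, 0.2226]
tool_rot: [-90.1, 0.2, -113.3]
contact_force: [3.0, -2.8, -1.1]
finger_gap: 0.0166
```

```bash
python3 - <<'E'
from plant import r; from h import *; import pickle
s=r.state(); print(s["tcp_pos"],s["tool_rot"],s["finger_gap"],s["contact_force"],s["time_s"])
h=np.array([.644198,.249216]); v=np.array([.6326,.067])-h; p=s["tcp_pos"][:2]-h
A=lambda v:np.arctan2(v[1],v[0]); print("gate",A(v)-A(p),np.hypot(*p))
c=r.capture("scene"); b=r.capture("wrist"); pickle.dump((c,b,s),open("f9.pkl","wb"))
x0,y0=150,110; a=cv2.resize(c["img"][y0:y0+150,x0:x0+150,::-1],(400,400),interpolation=cv2.INTER_CUBIC)
cv2.imwrite("pics/f9.png",np.hstack([a,cv2.resize(b["img"][:,112:,::-1],(400,384))[:, :].copy() if 0 else cv2.resize(b["img"][:,128:,::-1],(400,400))]))
E
```

```text
[0.5734974  0.08105065 0.22259302] [ -90.14750794    0.15378521 -113.26580354] 0.016610845143186857 [ 2.96299271 -2.78900716 -1.05709999] 19.225
gate 0.3344235968957179 0.18242302339755911
```

View pics/f9.png

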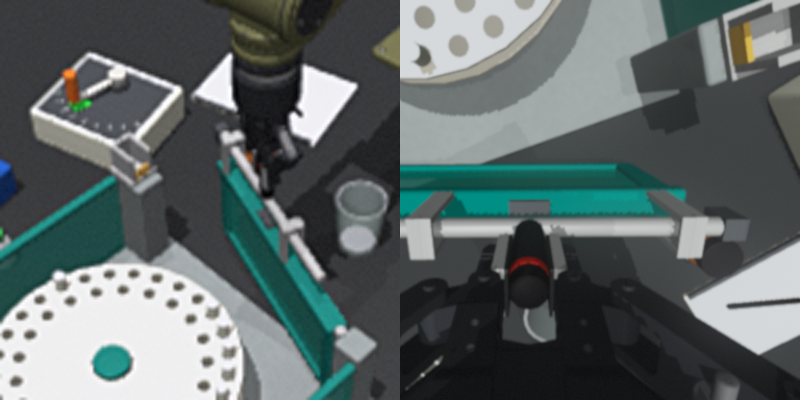

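The gate stands open and clear of the keeper, the pull is in the jaws, and the lever is on the green tab. One short hold and a check of the edge, then hand in.

Emit:
play_rows:
  motion: "1 0 0 0 0 0 0;1 0 0 0 0 0 0;1 0 0 0 0 0 0;1 0 0 0 0 0 0"

```text
time_s: 19.82
tcp_pos: [0.5735, 0.081, 0.2226]
tool_rot: [-90.1, 0.2, -113.3]
contact_force: [2.8, -1.7, -2.1]
finger_gap: 0.0168
```

```bash
python3 - <<'E'
from plant import r; from h import *; import pickle
c,b,_=pickle.load(open("f9.pkl","rb"))
print("edge scene",atz(c,[150+222*.375,110+166*.375],.15),"edge wrist",atz(b,[128+(683-400)*.96,190*.96],.15))
s=r.state(); print(s["tcp_pos"],s["finger_gap"],s["contact_force"],abs(s["joint_vel"]).max(),s["time_s"])
print(r.finish_job())
E
```

```text
edge scene [ 0.5439579  -0.01235342  0.15      ] edge wrist [ 0.53859369 -0.02898639  0.15      ]
[0.57349725 0.08104305 0.22261204] 0.016788887420588917 [ 2.76464829 -1.66404415 -2.05844461] 0.06624825447654462 19.825
the job is handed in; nothing more can be done
None
```

The job is handed in at 19.8 s. The lever is on idle, and the gate is open about 10 cm and held by the bolt's pull. The hand-in gives no verdict, so what follows is from my own checks.

- **Lever:** I moved it onto the green tab and corrected it twice from close wrist views. The last close check, from image pixels, put it within about 1 mm of the tab's centre line. Before those corrections the side and wrist views disagreed by about 3 mm each way from parallax. I settled that with a view along the lever line.
- **Bolt:** I lifted it 14 mm and drew it 37 mm towards the hinge. The final view shows the nose clear of the keeper.
- **Gate:** The arm's position gives 0.334 rad, which puts the free edge about 10 cm out. Rougher edge readings from the pictures came out lower, at about 9 cm (wrist camera, 88 mm) and 9 cm (scene camera, 89 mm).
- **Hold:** The arm was steady, with the pull still in the jaws (gap 16.8 mm) and about 3 N from the closing spring.
- **Labware:** The arm kept clear of it. I saw nothing shifted in the views I had, but I did not measure each item again at the end.

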